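# Lock the filter cartridge into the seed tray's bayonet port

## Task

Pick up the black filter cartridge by its wing grip and lock it in the round port of the seedling watering tray: feel for the slots with light pressure, push the cartridge in against its spring, twist it clockwise (seen from above) to the stop and let it spring back up into its notch, then let go of it. Work gently and never force it, and leave the jar, the pot and the dibber where they are.

Things in the scene. Friction and masses are not known exactly. Their poses are not given: they have to be found in the camera images.
- cartridge_mid (a point): Centre (half-way up) of the loose black plastic filter cartridge, 57 mm tall, 0.12 kg, upright, z up, foot 28.5 mm below this point. From the foot up: barrel 30 mm across, 22 mm tall, its lowest 5 mm tapering to 26 mm; flange 38 mm across, 3 mm thick; wing grip, a flat bar 36 mm long (x), 12 mm thick (y), 32 mm tall, its top the cartridge's top. Same after a half turn.
- cartridge_lugs (a point): On the cartridge's axis at mid-height of its two opposite bayonet lugs, 20 mm below the cartridge's centre. The lugs stick out of the barrel along x, in line with the wing grip: each 7 mm wide, 42 mm over both, 5 mm high, from 6 to 11 mm above the foot.
- port (a point): Centre of the mouth of the round bayonet port, on top of its lip, 62 mm above the table, z up. The port is a grey insert 60 mm across, 7 mm proud of the fixed black tray; bore 33 mm. Two opposite slots, 10 mm wide, 50 mm over both, pass through the 6 mm lip. The slots are turned counter-clockwise from this x axis by an unknown 0.14 to 0.72 rad, to be found by feel.
- insert (a joint): How far the grey port insert is pushed down on its rubber mount, in m: 0 at rest, negative when pressed. It gives way after 3 N, then 2 N per mm (5 mm at 13 N); pushing it further than 6.5 mm down (16 N) harms the mount. With the lugs resting on the lip the cartridge's foot is 6 mm below the insert's top.
- port_spring (a point): Top of the spring plunger in the port at rest, 10 mm below the mouth: 3 N at first touch, then 0.6 N per mm, hard stop at 21 mm. With the foot 17 mm or more below the insert's top the lugs are under the lip and the cartridge can turn, clockwise seen from above only, to a hard stop about 65 degrees past the slots.
- port_lock (a point): Where the cartridge's centre stands when locked: 14.5 mm above the mouth, on its axis. At the stop the lip's underside has notches 3 mm deep and 10 mm wide (centred 60 degrees past the slots): eased up there, the spring lifts the lugs into them and the foot stands 14 mm below the mouth. Turned too little it stays at 17 mm, not turned it springs up to 10 mm.
- cartridge: The same cartridge once more; the origin here is the centre of its foot.
- jar_mid (a point): Centre of a small glass jar, 54 mm in diameter, 75 mm tall, with a steel cap. A bystander.
- pot_mid (a point): Centre of a terracotta pot, 80 mm in diameter, 75 mm tall. A bystander.
- dibber_grip (a point): Grip of a dibber (thin steel tool with a wooden handle) lying on the table. A bystander.
Mind the look-alikes: they are no part of the job. There is more than one size of the cartridge; the job needs the middle-sized.

How it is judged:
By the outcome, as a careful person would: the job done as asked, in the order asked, and still so for the second after the job is handed in, with the robot touching nothing.
It also fails if it takes over 64 s, if anything falls off the work surface, if the arm or the gripper's body presses on something with over 40 N, if the wrist force passes 120 N, or if a joint passes its speed limit or range.

## Robot

A 7-joint arm with a two-finger parallel gripper is mounted at the origin on the work surface. World frame = base frame: x ahead of the robot, y to its left, z up, the work surface at z = 0. Lengths are in m, angles in rad, forces in N, time in s.
With the tool pointing down it reaches from about 0.425 to 0.925 m from the base axis. Payload 6.8 kg.
Tool frame: the origin (TCP) lies midway between the tips of the shut fingers; the grasp point (between the pads) lies 19 mm behind it; z points along the fingers, y is the line along which they close (so a half turn about z gives the same grasp; the last joint's range is limited). The gripper opens to 85 mm and grips with 20 to 120 N. Pads are 22 mm wide; open, the fingers measure 114 mm over their backs; the gripper's body (76 mm by 85 mm) begins 54 mm behind the grasp point. The pads swing forward as they close: fully open they stand 13 mm farther back than shut.
Start: joints at [1.234, 0.477, 0.022, 1.555, -0.011, 1.109, -0.083], TCP at [0.153, -0.657, 0.231] pointing down, gripper open.
Joint ranges: [-2.96, 2.96], [-0.34, 2.1], [-1.41, 1.46], [0.24, 2.44], [-1.37, 4.51], [0.17, 1.92], [-2.96, 2.96]. Speed limits (rad/s): [2.39, 2.39, 3.14, 3.14, 3.14, 3.14, 3.14].

## Interface

Orientations are given as a unit quaternion [w, x, y, z].
In Python, from station import env, optics, ticket gives the robot as it stands.
- The arm moves only by the tool jog_arm, never from a script. Its argument "moves" is a list that holds one entry, the list of rows, each a list of 5 numbers: the shift along the tool's x, y, z in cm, then the turn about the tool's z in degrees, then the closure in counts, from 0 (fully open) to 255 (shut). A call has 1 to 12 rows; each row shifts and turns the commanded pose from where the row before left it, along the tool's axes as they then stand; what a row does not reach is not made up. A row lasts 1/12 s, in which the tool goes at most 41.7 mm and 7.16 degrees, less where a joint would pass 70% of its speed; a pose out of reach is approached as far as the arm can. A call is refused whole if a number of a shift passes 4.17 or a number of a turn 7.16, either way. A call with a gripper value outside its range is refused whole. The fingers move at their own pace and stop on an object; "grip_force" is the grip in N (left out, the last holds). Time passes only in rows, so rows that do not move let the fingers close. It gives the time, the measured TCP pose, the force, the opening and the grip force at its end, in the units of the state.
- env.read_state(): the state, without advancing time (a new reading comes with each control period).
- optics.read_camera(name): name is "side" or "top" or "wrist"; returns (picture, depth): 420x560x3 uint8, blue, green, red; 420x560 float32, m along the optical axis (not along the pixel's ray), 0 where there is no reading.
- optics.camera_info(name): a dict with "mtx" (3x3 intrinsics, pixels), "view" (4x4, takes a point from world to camera coordinates). Camera axes: x right, y down, z forward; pixel columns grow to the right and rows downward; lengths in m; the calibration is good to about 2 mm. A picture is of the moment at which its call begins: read the wrist's pose just before it. camera_info takes no time and is no camera call; for the wrist camera it gives the pose at the moment of the call.
- ticket.sign_off(): hands the job in; it is judged then, once.
The state is a dict: "clock": time; "joints": joint angles; "joint_velocities": joint speeds; "effort": joint torques, N m; "tool_pos": TCP position; "tool_rot": TCP orientation; "wrist_force": force on the tool from outside, world axes, zero at the start; "moment": the same for the moment, N m; "finger_gap": finger opening in m; "gripper_force": force on a finger pad.
Only numpy, scipy, OpenCV 4.12 (cv2) and the standard library are available. Lean on these libraries where they do the work, as an engineer would, in place of code of your own. Each camera call takes 0.05 s, during which the arm holds its last target. There are 200 camera calls.

## Working session

There is one attempt and no reset: what is moved stays moved. The work goes in short steps, Python scripts to look and compute and a tool call to move; the robot and the scene stay as the last step left them, time stands still between calls to the robot, and variables do not carry over. Pictures are saved under pics/ and viewed, at most 10 in all, crops included, and the job is handed in when it is done.

Besides the shell and the picture viewer there is one more tool, called in YAML: its name, and indented under it one key for each argument. jog_arm: Moves the arm, as the interface text tells. Its arguments: {"type":"object","properties":{"moves":{"type":"array","items":{"type":"array","items":{"type":"array","items":{"type":"number"}}}},"grip_force":{"type":"number"}},"required":["moves"]}

```bash
mkdir -p pics; cat > h.py <<'E'
import numpy as np, cv2
from station import env, optics, ticket
def pts(name):
    info=optics.camera_info(name); img,d=optics.read_camera(name)
    K=np.array(info["mtx"]); V=np.array(info["view"])
    v,u=np.mgrid[:420,:560]
    c=np.stack([(u-K[0,2])/K[0,0]*d,(v-K[1,2])/K[1,1]*d,d],-1)
    w=(c-V[:3,3])@V[:3,:3]
    return img,d,w,K,V
def ray(K,V,u,v,z):
    r=V[:3,:3].T@np.array([(u-K[0,2])/K[0,0],(v-K[1,2])/K[1,1],1]); o=-V[:3,:3].T@V[:3,3]
    return o+r*(z-o[2])/r[2]
def st():
    s=env.read_state(); return {k:np.round(s[k],4).tolist() for k in("clock","joints","tool_pos","tool_rot","wrist_force","moment","finger_gap","gripper_force")}
E
python3 - <<'E'
from h import *
print(st())
for n in("top","side"):
    img,d,w,K,V=pts(n); cv2.imwrite(f"pics/{n}0.png",img); np.savez(f"{n}0.npz",img=img,d=d,w=w,K=K,V=V)
    print(n,K.tolist(),np.round(V,3).tolist())
E
```

```text
{'clock': 0.0, 'joints': [1.2339, 0.4778, 0.0223, 1.5565, -0.0115, 1.1093, -0.0831], 'tool_pos': [0.153, -0.6568, 0.2303], 'tool_rot': [-0.0009, 0.9935, 0.1142, -0.0002], 'wrist_force': [-0.0634, -0.1965, -0.1228], 'moment': [-0.0452, -0.0453, -0.0153], 'finger_gap': 0.0854, 'gripper_force': 0.0}
top [[434.1586382168317, 0.0, 284.50515804433115], [0.0, 434.1586382168317, 210.23696986714387], [0.0, 0.0, 1.0]] [[-0.018, -1.0, -0.013, -0.144], [-0.993, 0.02, -0.119, 0.621], [0.119, 0.011, -0.993, 0.811], [0.0, 0.0, 0.0, 1.0]]
side [[467.4242934948852, 0.0, 282.72127412257964], [0.0, 467.4242934948852, 204.6846614131956], [0.0, 0.0, 1.0]] [[0.993, -0.116, -0.006, -0.632], [-0.085, -0.693, -0.716, -0.008], [0.079, 0.711, -0.699, 0.855], [0.0, 0.0, 0.0, 1.0]]
```

View pics/top0.png

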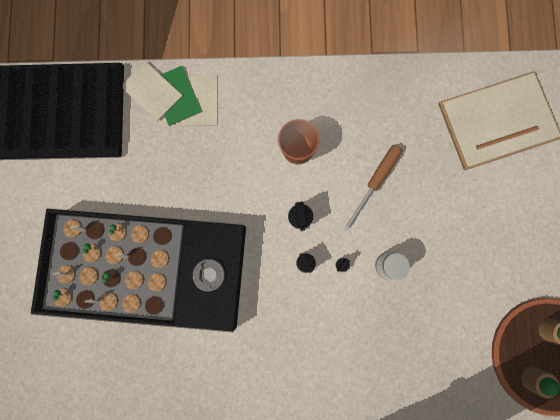

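View pics/side0.png

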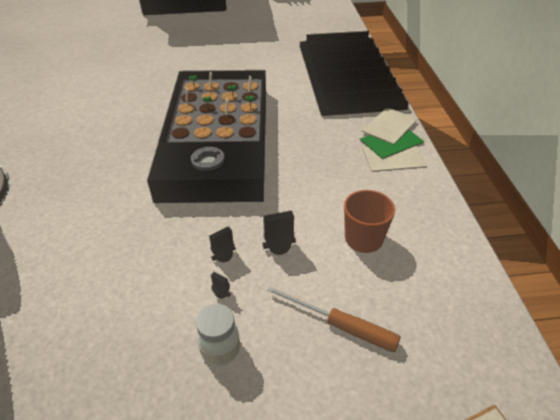

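The top view shows three black cartridges: large at (301,216), mid at (306,262) and small at (343,265). The port is at (208,275), the pot at (298,140), the jar at (394,265), and the dibber runs from (348,226) to (397,150). In the side view the mid cartridge is at (222,244) and the port at (208,158).

```bash
python3 - <<'E'
from h import *
T=np.load("top0.npz"); S=np.load("side0.npz")
def comps(D,box,mask):
    x0,y0,x1,y1=box; m=np.zeros(mask.shape,np.uint8); m[y0:y1,x0:x1]=mask[y0:y1,x0:x1]
    n,l,s,c=cv2.connectedComponentsWithStats(m)
    return [(l==i) for i in range(1,n) if s[i,4]>25]
for nm,D,box in(("top",T,(270,190,370,290)),("side",S,(195,200,310,305))):
    w=D["w"];dk=(D["img"].max(2)<75)&(w[...,2]>0.012)&(D["d"]>0)
    for m in comps(D,box,dk):
        p=w[m]; zt=np.percentile(p[:,2],97)
        t=p[p[:,2]>zt-0.006]
        r=cv2.minAreaRect((t[:,:2]*1000).astype(np.float32))
        print(nm,m.sum(),np.mean(np.argwhere(m),0)[::-1],"ztop",zt.round(4),"top mean",t.mean(0).round(4),len(t),"rect",np.round(r[0],1),np.round(r[1],1),round(r[2],1), "span",(p.max(0)-p.min(0)).round(3))
    # port
    z=w[...,2]; im=D["img"].astype(int)
    x0,y0,x1,y1=(185,250,232,300) if nm=="top" else (180,138,235,178)
    g=np.zeros(z.shape,np.uint8); g[y0:y1,x0:x1]=((im.max(2)>80)&(abs(z-0.062)<0.006))[y0:y1,x0:x1]
    c=max(cv2.findContours(g,cv2.RETR_EXTERNAL,cv2.CHAIN_APPROX_NONE)[0],key=len)
    e=cv2.fitEllipse(cv2.convexHull(c)); 
    print(nm,"port ellipse",e, ray(D["K"],D["V"],*e[0],0.062).round(4), "z",np.median(z[g>0]).round(4))
    P=np.array([ray(D["K"],D["V"],*q[0],0.062)[:2] for q in c])*1000
    print("circ",cv2.minEnclosingCircle(P.astype(np.float32)))
img=cv2.resize(T["img"][225:325,150:360],None,fx=3.8,fy=3.8,interpolation=cv2.INTER_CUBIC)
s=cv2.resize(S["img"][130:310,150:310],None,fx=3.3,fy=3.3,interpolation=cv2.INTER_CUBIC)
cv2.imwrite("pics/topc.png",np.clip(img*2.0,0,255).astype(np.uint8));cv2.imwrite("pics/sidec.png",np.clip(s*2.0,0,255).astype(np.uint8))
E
```

```text
top 500 [300.388 215.612] ztop 0.0767 top mean [ 0.6064 -0.1862  0.0746] 204 rect [ 606.5 -186.2] [45.7 15.7] 8.4 span [0.048 0.047 0.064]
top 285 [305.79298246 262.51929825] ztop 0.0602 top mean [ 0.5161 -0.1946  0.0579] 117 rect [ 516.  -194.7] [35.  11.8] 28.9 span [0.033 0.035 0.049]
top 151 [342.49006623 264.28476821] ztop 0.0443 top mean [ 0.5111 -0.2662  0.0423] 64 rect [ 510.9 -266.1] [ 8.6 26. ] 51.3 span [0.024 0.026 0.03 ]
top port ellipse ((207.91883850097656, 275.03076171875), (30.834915161132812, 31.88653564453125), 17.559907913208008) [ 0.4968 -0.011   0.062 ] z 0.0626
circ ((496.8310241699219, -10.785869598388672), 29.480642318725586)
side 996 [278.61947791 230.8815261 ] ztop 0.0754 top mean [ 0.6065 -0.1904  0.0738] 228 rect [ 607.  -188.9] [44.4 14.1] 8.3 span [0.05  0.031 0.064]
side 546 [222.05311355 243.48717949] ztop 0.0581 top mean [ 0.517  -0.1988  0.0564] 138 rect [ 516.9 -198.4] [33.5 11.1] 31.7 span [0.035 0.027 0.048]
side 270 [219.5        284.37777778] ztop 0.0432 top mean [ 0.5129 -0.2705  0.0411] 85 rect [ 512.8 -269.6] [ 7.1 23.1] 51.2 span [0.023 0.021 0.033]
side port ellipse ((206.7892303466797, 156.68338012695312), (20.2449893951416, 32.979522705078125), 81.08362579345703) [ 0.4976 -0.0124  0.062 ] z 0.0626
circ ((497.2476806640625, -11.558191299438477), 30.261512756347656)
```

View pics/topc.png

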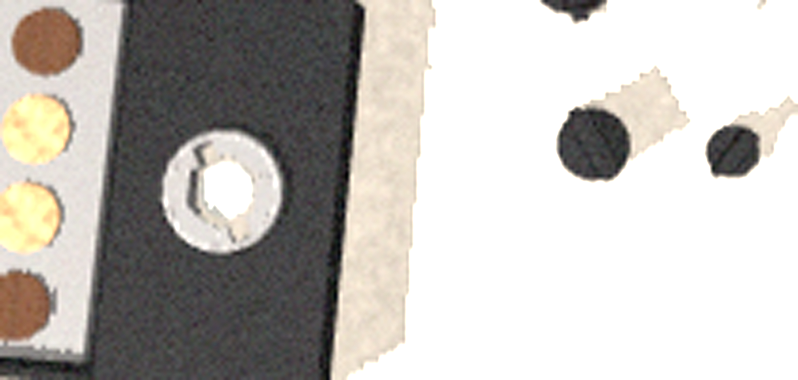

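The crop shows the round port centred near (222,190), with slot recesses at about (203,152) and (238,232), i.e. roughly 24° world yaw. The mid cartridge's bar is at (595,145). Next I move above the cartridge.

jog_arm:
  moves:
    - [[3.06, -2.44, 0, 0, 0], [3.06, -2.44, 0, 0, 60], [3.06, -2.44, 0, 0, 120], [3.06, -2.44, 0, 0, 120], [3.06, -2.44, 0, 0, 120], [3.06, -2.44, 0, 0, 120], [3.06, -2.44, 0, 0, 120], [3.06, -2.44, 0, 0, 120], [3.06, -2.44, 0, 0, 120], [3.06, -2.44, 0, 0, 120], [3.06, -2.44, 0, 0, 120], [3.06, -2.44, 0, 0, 120]]
  grip_force: 40

```text
clock: 1.1
tool_pos: [0.4449, -0.2872, 0.2312]
tool_rot: [-0.0, 0.993, 0.114, -0.0]
wrist_force: [0.8, -1.2, -1.0]
finger_gap: 0.0454
gripper_force: 0.0
```

jog_arm:
  moves:
    - [[3.06, -2.44, 0, 0, 120], [3.06, -2.44, 0, 0, 120], [3.06, -2.44, 0, 0, 120], [0, 0, 0, -6, 120], [0, 0, 0, -6, 120], [0, 0, 0, -5, 120], [0, 0, 0, 0, 120], [0, 0, 0, 0, 120]]

```text
clock: 1.77
tool_pos: [0.5169, -0.1969, 0.231]
tool_rot: [-0.0, 0.966, 0.258, -0.0]
wrist_force: [-0.7, 0.6, -0.2]
finger_gap: 0.0451
gripper_force: 0.0
```

```bash
python3 - <<'E'
from h import *
print(st())
img,d,w,K,V=pts("wrist"); np.savez("w1.npz",img=img,d=d,w=w,K=K,V=V); cv2.imwrite("pics/w1.png",img)
print("cam",(-V[:3,:3].T@V[:3,3]).round(3))
z=w[...,2]; m=((abs(z-0.057)<0.006)&(img.max(2)<75)&(np.hypot(w[...,0]-.5165,w[...,1]+.1965)<0.03)).astype(np.uint8)
if m.sum():
    t=w[m>0]; print(t.mean(0), cv2.minAreaRect((t[:,:2]*1000).astype(np.float32)))
E
```

```text
{'clock': 1.7667, 'joints': [0.4972, 0.2962, -0.2988, 1.8333, 0.1004, 1.0274, -0.8895], 'tool_pos': [0.5169, -0.1969, 0.231], 'tool_rot': [-0.0002, 0.966, 0.2584, -0.0002], 'wrist_force': [-0.6519, 0.5998, -0.2051], 'moment': [-0.0065, 0.0396, -0.0038], 'finger_gap': 0.0451, 'gripper_force': 0.0}
cam [ 0.579 -0.161  0.373]
[ 0.5184308  -0.19285819  0.05593743] ((517.504150390625, -193.306396484375), (34.11217498779297, 11.235074043273926), 29.9711971282959)
```

View pics/w1.png

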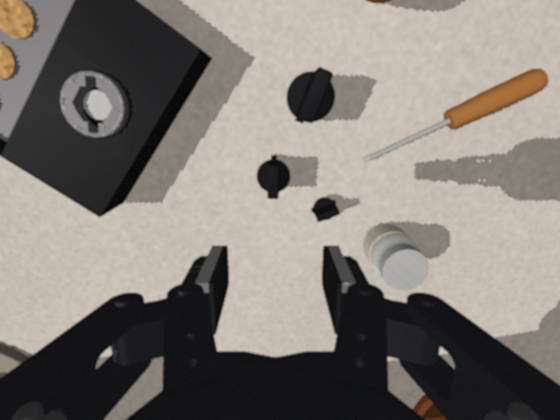

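The wrist view shows the mid cartridge at (273,177) with its bar vertical, so it is aligned with the tool x axis. The port is at (94,103), with slots visible near (86,82) and (88,128).

```bash
python3 - <<'E'
from h import *
for n,box in(("w1",(50,60,140,150)),("top0",(185,250,232,300))):
    D=np.load(n+".npz"); img,w,K,V=D["img"],D["w"],D["K"],D["V"]; z=w[...,2]
    x0,y0,x1,y1=box; g=np.zeros(z.shape,np.uint8); g[y0:y1,x0:x1]=((img.max(2)>60)&(abs(z-0.062)<0.003))[y0:y1,x0:x1]
    c=max(cv2.findContours(g,cv2.RETR_EXTERNAL,cv2.CHAIN_APPROX_NONE)[0],key=len)
    P=np.array([ray(K,V,*q[0],0.062)[:2] for q in c])*1000
    (cx,cy),r=cv2.minEnclosingCircle(P.astype(np.float32)); M=P.mean(0)
    e=cv2.fitEllipse(P.astype(np.float32)); print(n,"circ",cx,cy,r,"ell",np.round(e[0],1),np.round(e[1],1))
    v,u=np.mgrid[y0:y1,x0:x1]; R=np.array([ray(K,V,a,b,0.062)[:2] for a,b in zip(u.ravel(),v.ravel())])*1000-np.array(e[0])
    zz=z[y0:y1,x0:x1].ravel(); rad=np.hypot(*R.T); ang=np.degrees(np.arctan2(R[:,1],R[:,0]))
    sel=(rad>18)&(rad<24)&(zz<0.0595)
    print(sorted(zip(ang[sel].round(),rad[sel].round(1),(zz[sel]*1000).round(0))))
    # tray yaw
    k=((img.max(2)<75)&(abs(z-0.055)<0.003)).astype(np.uint8)
E
```

```text
w1 circ 498.2119140625 -11.025124549865723 29.986112594604492 ell [498.1 -11.1] [58.3 59.1]
[(np.float64(-168.0), np.float64(18.8), np.float64(58.0)), (np.float64(-168.0), np.float64(19.7), np.float64(59.0)), (np.float64(-167.0), np.float64(20.7), np.float64(58.0)), (np.float64(-167.0), np.float64(21.6), np.float64(59.0)), (np.float64(-166.0), np.float64(23.5), np.float64(59.0)), (np.float64(-165.0), np.float64(18.5), np.float64(56.0)), (np.float64(-165.0), np.float64(19.5), np.float64(57.0)), (np.float64(-165.0), np.float64(20.4), np.float64(56.0)), (np.float64(-164.0), np.float64(21.3), np.float64(57.0)), (np.float64(-164.0), np.float64(22.3), np.float64(56.0)), (np.float64(-164.0), np.float64(23.2), np.float64(57.0)), (np.float64(-162.0), np.float64(18.3), np.float64(37.0)), (np.float64(-162.0), np.float64(19.3), np.float64(39.0)), (np.float64(-162.0), np.float64(20.2), np.float64(42.0)), (np.float64(-162.0), np.float64(21.1), np.float64(45.0)), (np.float64(-162.0), np.float64(22.1), np.float64(47.0)), (np.float64(-162.0), np.float64(23.0), np.float64(49.0)), (np.float64(-162.0), 
[... 8047 characters left out ...]
at64(22.0), np.float64(-1.0)), (np.float64(22.0), np.float64(20.2), np.float64(0.0)), (np.float64(24.0), np.float64(18.5), np.float64(0.0)), (np.float64(24.0), np.float64(22.7), np.float64(0.0)), (np.float64(27.0), np.float64(21.0), np.float64(-1.0)), (np.float64(29.0), np.float64(19.4), np.float64(41.0)), (np.float64(29.0), np.float64(23.6), np.float64(43.0)), (np.float64(31.0), np.float64(22.0), np.float64(50.0)), (np.float64(34.0), np.float64(20.4), np.float64(52.0)), (np.float64(35.0), np.float64(23.0), np.float64(56.0)), (np.float64(37.0), np.float64(18.9), np.float64(58.0)), (np.float64(83.0), np.float64(18.8), np.float64(59.0)), (np.float64(127.0), np.float64(23.4), np.float64(59.0))]
```

jog_arm:
  moves:
    - [[0.1, -0.16, 3.0, 0, 120], [0, 0, 3.5, 0, 120], [0, 0, 3.5, 0, 120], [0, 0, 3.0, 0, 120], [0, 0, 2.5, 0, 120], [0, 0, 2.0, 0, 120], [0, 0, 1.5, 0, 120], [0, 0, 1.1, 0, 120], [0, 0, 0, 0, 120], [0, 0, 0, 0, 120]]

```text
clock: 2.65
tool_pos: [0.5171, -0.195, 0.0303]
tool_rot: [-0.0, 0.966, 0.259, -0.0]
wrist_force: [1.5, -0.4, 0.5]
finger_gap: 0.0447
gripper_force: 0.0
```

jog_arm:
  moves:
    - [[0, 0, 0, 0, 255], [0, 0, 0, 0, 255], [0, 0, 0, 0, 255], [0, 0, 0, 0, 255], [0, 0, 0, 0, 255], [0, 0, 0, 0, 255]]
  grip_force: 60

```text
clock: 3.15
tool_pos: [0.5179, -0.1952, 0.0314]
tool_rot: [0.001, 0.966, 0.26, 0.001]
wrist_force: [-0.9, 0.1, 6.1]
finger_gap: 0.011
gripper_force: 61.3
```

```bash
python3 -c "
from h import *;print(st())"
```

```text
{'clock': 3.15, 'joints': [0.439, 0.562, -0.2438, 1.9795, 0.2226, 0.6236, -0.9954], 'tool_pos': [0.5179, -0.1952, 0.0314], 'tool_rot': [0.0005, 0.9657, 0.2596, 0.0007], 'wrist_force': [-0.926, 0.0576, 6.0983], 'moment': [0.0581, 0.2671, -0.0101], 'finger_gap': 0.011, 'gripper_force': 61.3431}
```

jog_arm:
  moves:
    - [[0, 0, -0.5, 0, 255], [0, 0, -2.0, 0, 255], [0, 0, -2.5, 0, 255], [0, 0, -2.5, 0, 255], [0, 0, -2.5, 0, 255], [1.24, -2.82, 0, 0, 255], [1.24, -2.82, 0, 0, 255], [1.24, -2.82, 0, 0, 255], [1.24, -2.82, 0, 0, 255], [1.24, -2.82, 0, 0, 255], [1.24, -2.82, 0, 0, 255], [0, 0, 0, 0, 255]]

```text
clock: 4.15
tool_pos: [0.4958, -0.0043, 0.1308]
tool_rot: [-0.001, 0.965, 0.264, 0.001]
wrist_force: [0.6, 1.5, -1.5]
finger_gap: 0.0108
gripper_force: 60.3
```

jog_arm:
  moves:
    - [[0, 0, 0, -4, 255], [0, 0, 0, 0, 255], [0, 0, 0, 0, 255]]

```text
clock: 4.4
tool_pos: [0.4965, -0.0116, 0.1304]
tool_rot: [0.0, 0.956, 0.292, -0.0]
wrist_force: [-0.2, -1.5, -1.0]
finger_gap: 0.0113
gripper_force: 60.3
```

```bash
python3 - <<'E'
from h import *
print(st())
a,d,w,K,V=pts("wrist"); np.savez("w2.npz",img=a,d=d,w=w,K=K,V=V)
s,d,w,K,V=pts("side"); np.savez("s2.npz",img=s,d=d,w=w,K=K,V=V)
cv2.imwrite("pics/ws2.png",np.hstack([cv2.resize(a[150:420,130:430],(440,400)),cv2.resize(s[60:220,140:284],(360,400))]))
E
```

```text
{'clock': 4.4, 'joints': [0.2087, 0.3425, -0.3699, 2.049, 0.1737, 0.7794, -1.2431], 'tool_pos': [0.4965, -0.0116, 0.1304], 'tool_rot': [0.0, 0.9563, 0.2924, -0.0001], 'wrist_force': [-0.2418, -1.5319, -0.9947], 'moment': [0.0737, 0.0658, 0.0241], 'finger_gap': 0.0113, 'gripper_force': 60.3078}
```

View pics/ws2.png

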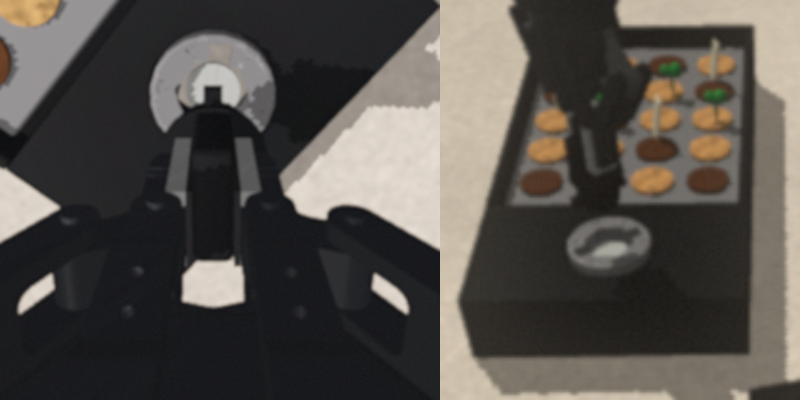

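The composite shows the cartridge held upright: flange at (210,125), lug at (212,95), port beyond it with a slot at (220,55), all in wrist-crop pixels. Now I measure the bar's offset in the hand.

```bash
python3 - <<'E'
from h import *
D=np.load("w2.npz"); w=D["w"]; s=env.read_state(); p=np.array(s["tool_pos"]); q=s["tool_rot"]; a=2*np.arctan2(q[2],q[1])
print(np.degrees(a))
X=np.array([np.cos(a),np.sin(a),0]);Y=np.array([np.sin(a),-np.cos(a),0])
r=w-p; x=r@X; y=r@Y; z=r[...,2]
m=(abs(y)<0.005)&(abs(x)<0.04)&(abs(z)<0.06)&(D["d"]>0)
h,e=np.histogram(z[m],np.arange(-.03,.06,.003)); print(dict(zip((e[:-1]*1e3).round(),h)))
for lo in np.arange(-.03,.04,.004):
    k=m&(z>=lo)&(z<lo+.004)
    if k.sum()>5: print(round(lo*1e3),k.sum(),"x",np.percentile(x[k],[1,50,99]).round(4),"y",np.percentile(y[k],[1,99]).round(4))
# port again
img=D["img"]; Z=w[...,2]; g=((img.max(2)>60)&(abs(Z-0.062)<0.003)&(np.hypot(w[...,0]-.4975,w[...,1]+.0113)<.04)).astype(np.uint8)
c=max(cv2.findContours(g,cv2.RETR_EXTERNAL,cv2.CHAIN_APPROX_NONE)[0],key=len)
P=np.array([ray(D["K"],D["V"],*t[0],0.062)[:2] for t in c]); P=P[np.hypot(*(P-[.4975,-.0113]).T)>.026]
A=np.c_[2*P,np.ones(len(P))]; b=(P**2).sum(1); sol=np.linalg.lstsq(A,b,rcond=None)[0]; print("port circ",sol[:2],np.sqrt(sol[2]+sol[:2]@sol[:2]),len(P))
E
```

```text
33.960261350220044
{np.float64(-30.0): np.int64(0), np.float64(-27.0): np.int64(24), np.float64(-24.0): np.int64(102), np.float64(-21.0): np.int64(64), np.float64(-18.0): np.int64(0), np.float64(-15.0): np.int64(0), np.float64(-12.0): np.int64(13), np.float64(-9.0): np.int64(86), np.float64(-6.0): np.int64(27), np.float64(-3.0): np.int64(42), np.float64(-0.0): np.int64(48), np.float64(3.0): np.int64(52), np.float64(6.0): np.int64(62), np.float64(9.0): np.int64(55), np.float64(12.0): np.int64(59), np.float64(15.0): np.int64(64), np.float64(18.0): np.int64(73), np.float64(21.0): np.int64(179), np.float64(24.0): np.int64(1722), np.float64(27.0): np.int64(30), np.float64(30.0): np.int64(12), np.float64(33.0): np.int64(17), np.float64(36.0): np.int64(7), np.float64(39.0): np.int64(0), np.float64(42.0): np.int64(0), np.float64(45.0): np.int64(0), np.float64(48.0): np.int64(0), np.float64(51.0): np.int64(0), np.float64(54.0): np.int64(0)}
-30 8 x [0.0136 0.0202 0.0202] y [-0.004  0.004]
-26 40 x [0.013  0.0202 0.0206] y [-0.0047  0.0047]
-22 142 x [0.0142 0.0174 0.0205] y [-0.0041  0.0024]
-10 96 x [0.0164 0.0176 0.0185] y [-0.0048  0.0046]
-6 40 x [0.0164 0.0173 0.0177] y [-0.0047  0.0048]
-2 56 x [0.0164 0.0173 0.0178] y [-0.0046  0.0049]
2 73 x [0.0167 0.0174 0.0179] y [-0.005   0.0048]
6 78 x [0.0168 0.0173 0.0177] y [-0.0048  0.0047]
10 80 x [0.0164 0.0173 0.0181] y [-0.0047  0.005 ]
14 82 x [0.0167 0.0174 0.0178] y [-0.005   0.0048]
18 99 x [0.0169 0.0173 0.0179] y [-0.0048  0.0047]
22 1833 x [-0.017   0.0014  0.0174] y [-0.0049  0.0049]
26 72 x [-0.0154  0.0019  0.0162] y [-0.0045  0.005 ]
30 13 x [-0.0103 -0.0078  0.0096] y [0.0049 0.005 ]
34 22 x [0.0012 0.007  0.012 ] y [0.0049 0.005 ]
port circ [ 0.49782948 -0.00994709] 0.028950380322909197 189
```

jog_arm:
  moves:
    - [[0.17, 0, 1.0, 0, 255], [0, 0, 1.2, 0, 255], [0, 0, 0.8, 0, 255], [0, 0, 0.4, 0, 255], [0, 0, 0.3, 0, 255], [0, 0, 0.2, 0, 255], [0, 0, 0, 0, 255], [0, 0, 0, 0, 255], [0, 0, 0, 0, 255]]

```text
clock: 5.25
tool_pos: [0.4984, -0.0103, 0.0917]
tool_rot: [0.0, 0.956, 0.293, 0.0]
wrist_force: [0.9, 0.5, -1.3]
finger_gap: 0.0111
gripper_force: 60.3
```

```bash
python3 -c "
from h import *;print(st())"
```

```text
{'clock': 5.25, 'joints': [0.1868, 0.4049, -0.3516, 2.0727, 0.2131, 0.6969, -1.2784], 'tool_pos': [0.4984, -0.0103, 0.0917], 'tool_rot': [0.0001, 0.956, 0.2932, 0.0004], 'wrist_force': [0.8535, 0.4864, -1.3035], 'moment': [0.0185, 0.0529, -0.0605], 'finger_gap': 0.0111, 'gripper_force': 60.308}
```

jog_arm:
  moves:
    - [[0, 0, 0.1, 0, 255], [0, 0, 0.1, 0, 255], [0, 0, 0.1, 0, 255], [0, 0, 0.1, 0, 255], [0, 0, 0, 0, 255], [0, 0, 0, 0, 255]]

```text
clock: 5.75
tool_pos: [0.4982, -0.0104, 0.0874]
tool_rot: [0.0, 0.956, 0.293, 0.0]
wrist_force: [-0.4, -0.1, -0.7]
finger_gap: 0.0111
gripper_force: 60.4
```

jog_arm:
  moves:
    - [[0, 0, 0.1, 0, 255], [0, 0, 0, 0, 255], [0, 0, 0, 0, 255]]

```text
clock: 6.0
tool_pos: [0.4982, -0.0103, 0.0864]
tool_rot: [0.0, 0.956, 0.293, 0.0]
wrist_force: [-0.2, -0.5, 2.7]
finger_gap: 0.011
gripper_force: 60.7
```

jog_arm:
  moves:
    - [[0, 0, 0.03, 1, 255], [0, 0, 0, 1, 255], [0, 0, 0, 1, 255], [0, 0, 0, 1, 255], [0, 0, 0, 0, 255]]

```text
clock: 6.42
tool_pos: [0.4982, -0.0102, 0.086]
tool_rot: [-0.0, 0.966, 0.259, 0.0]
wrist_force: [-0.1, 0.7, 2.5]
finger_gap: 0.0108
gripper_force: 60.8
```

jog_arm:
  moves:
    - [[0, 0, 0, 1, 255], [0, 0, 0, 1, 255], [0, 0, 0, 0, 255]]

```text
clock: 6.67
tool_pos: [0.4977, -0.0105, 0.0857]
tool_rot: [-0.0, 0.97, 0.242, -0.0]
wrist_force: [-0.1, -0.6, -0.9]
finger_gap: 0.0111
gripper_force: 60.4
```

jog_arm:
  moves:
    - [[0, 0, 0, 1, 255], [0, 0, 0, 1, 255], [0, 0, 0, 0, 255]]

```text
clock: 6.92
tool_pos: [0.4979, -0.0103, 0.0859]
tool_rot: [-0.0, 0.974, 0.225, -0.0]
wrist_force: [-0.4, 0.5, 0.0]
finger_gap: 0.0111
gripper_force: 60.4
```

```bash
python3 -c "
from h import *;print(st())"
```

```text
{'clock': 6.9167, 'joints': [0.1562, 0.4101, -0.315, 2.0784, 0.1974, 0.6812, -1.4049], 'tool_pos': [0.4979, -0.0103, 0.0859], 'tool_rot': [-0.0, 0.9743, 0.2252, -0.0002], 'wrist_force': [-0.373, 0.4722, 0.0074], 'moment': [0.0133, -0.0122, 0.0124], 'finger_gap': 0.0111, 'gripper_force': 60.3656}
```

The force dropped at about 28°, so the lugs are over the slots. I centre at about 24.5° and lower further.

jog_arm:
  moves:
    - [[0, 0, 0.05, 1, 255], [0, 0, 0.1, 0.5, 255], [0, 0, 0.1, 0, 255], [0, 0, 0, 0, 255], [0, 0, 0, 0, 255]]

```text
clock: 7.33
tool_pos: [0.4981, -0.0103, 0.0834]
tool_rot: [-0.0, 0.977, 0.213, -0.0]
wrist_force: [0.4, -0.5, -1.2]
finger_gap: 0.0107
gripper_force: 60.5
```

```bash
python3 -c "
from h import *;print(st())"
```

```text
{'clock': 7.3333, 'joints': [0.1501, 0.4136, -0.3079, 2.08, 0.1961, 0.675, -1.4283], 'tool_pos': [0.4981, -0.0103, 0.0834], 'tool_rot': [-0.0, 0.977, 0.2132, -0.0001], 'wrist_force': [0.3575, -0.5201, -1.244], 'moment': [-0.0066, -0.0108, 0.0044], 'finger_gap': 0.0107, 'gripper_force': 60.4902}
```

jog_arm:
  moves:
    - [[0, 0, 0.1, 0, 255], [0, 0, 0.1, 0, 255], [0, 0, 0.1, 0, 255], [0, 0, 0.1, 0, 255], [0, 0, 0, 0, 255], [0, 0, 0, 0, 255]]

```text
clock: 7.83
tool_pos: [0.4981, -0.0103, 0.0796]
tool_rot: [0.0, 0.977, 0.213, 0.0]
wrist_force: [-1.6, 0.1, 3.8]
finger_gap: 0.0108
gripper_force: 60.9
```

jog_arm:
  moves:
    - [[0, 0, 0.1, 0, 255], [0, 0, 0.1, 0, 255], [0, 0, 0.1, 0, 255], [0, 0, 0, 0, 255], [0, 0, 0, 0, 255]]

```text
clock: 8.25
tool_pos: [0.4982, -0.0103, 0.0765]
tool_rot: [0.0, 0.977, 0.213, 0.0]
wrist_force: [-1.3, -0.5, 3.3]
finger_gap: 0.0108
gripper_force: 61.1
```

jog_arm:
  moves:
    - [[0, 0, 0.1, 0, 255], [0, 0, 0.1, 0, 255], [0, 0, 0, 0, 255], [0, 0, 0, 0, 255]]

```text
clock: 8.58
tool_pos: [0.4982, -0.0103, 0.0746]
tool_rot: [0.0, 0.977, 0.213, 0.0]
wrist_force: [-1.6, 0.5, 5.6]
finger_gap: 0.0108
gripper_force: 61.2
```

```bash
python3 -c "
from h import *;print(st())"
```

```text
{'clock': 8.5833, 'joints': [0.1453, 0.4282, -0.3028, 2.085, 0.2047, 0.6557, -1.436], 'tool_pos': [0.4982, -0.0103, 0.0746], 'tool_rot': [0.0, 0.977, 0.2131, 0.0001], 'wrist_force': [-1.5858, 0.543, 5.6044], 'moment': [-0.0291, 0.3393, -0.0057], 'finger_gap': 0.0108, 'gripper_force': 61.1884}
```

jog_arm:
  moves:
    - [[0, 0, 0.1, 0, 255], [0, 0, 0, 0, 255], [0, 0, 0, 0, 255], [0, 0, 0, 0, 255]]

```text
clock: 8.92
tool_pos: [0.4982, -0.0103, 0.0736]
tool_rot: [0.0, 0.977, 0.213, 0.0]
wrist_force: [-1.1, -0.1, 6.1]
finger_gap: 0.0111
gripper_force: 61.3
```

jog_arm:
  moves:
    - [[0, 0, 0, 2, 255], [0, 0, 0, 2, 255], [0, 0, 0, 2, 255], [0, 0, 0, 2, 255], [0, 0, 0, 0, 255]]

```text
clock: 9.33
tool_pos: [0.4987, -0.0103, 0.0738]
tool_rot: [0.0, 0.99, 0.144, 0.001]
wrist_force: [-0.7, -0.9, 4.8]
finger_gap: 0.0108
gripper_force: 61.4
```

```bash
python3 -c "
from h import *;print(st())"
```

```text
{'clock': 9.3333, 'joints': [0.1163, 0.4261, -0.2676, 2.0869, 0.1822, 0.6487, -1.5568], 'tool_pos': [0.4987, -0.0103, 0.0738], 'tool_rot': [0.0001, 0.9896, 0.1435, 0.0006], 'wrist_force': [-0.7277, -0.9113, 4.8163], 'moment': [-0.039, 0.1244, -0.0533], 'finger_gap': 0.0108, 'gripper_force': 61.3607}
```

jog_arm:
  moves:
    - [[0, 0, 0, 3, 255], [0, 0, 0, 3, 255], [0, 0, 0, 3, 255], [0, 0, 0, 3, 255], [0, 0, 0, 3, 255], [0, 0, 0, 3, 255], [0, 0, 0, 0, 255], [0, 0, 0, 0, 255]]

```text
clock: 10.0
tool_pos: [0.4991, -0.0104, 0.0739]
tool_rot: [0.0, 1.0, -0.012, 0.001]
wrist_force: [0.1, -0.1, 6.0]
finger_gap: 0.0109
gripper_force: 61.3
```

```bash
python3 -c "
from h import *;print(st())"
```

```text
{'clock': 10.0, 'joints': [0.0531, 0.4197, -0.1908, 2.0909, 0.1304, 0.6399, -1.8216], 'tool_pos': [0.4991, -0.0104, 0.0739], 'tool_rot': [0.0001, 0.9999, -0.0123, 0.001], 'wrist_force': [0.0999, -0.1214, 6.0369], 'moment': [-0.1395, -0.0141, 0.003], 'finger_gap': 0.0109, 'gripper_force': 61.3271}
```

jog_arm:
  moves:
    - [[0, 0, 0, 3, 255], [0, 0, 0, 3, 255], [0, 0, 0, 3, 255], [0, 0, 0, 3, 255], [0, 0, 0, 3, 255], [0, 0, 0, 3, 255], [0, 0, 0, 3, 255], [0, 0, 0, 3, 255], [0, 0, 0, 3, 255], [0, 0, 0, 0, 255], [0, 0, 0, 0, 255]]

```text
clock: 10.92
tool_pos: [0.4992, -0.0104, 0.0739]
tool_rot: [-0.0, 0.969, -0.245, 0.001]
wrist_force: [-0.7, -1.0, 5.1]
finger_gap: 0.0111
gripper_force: 61.3
```

```bash
python3 -c "
from h import *;print(st())"
```

```text
{'clock': 10.9167, 'joints': [-0.0431, 0.4139, -0.0743, 2.0973, 0.0514, 0.63, -2.2193], 'tool_pos': [0.4992, -0.0104, 0.0739], 'tool_rot': [-0.0002, 0.9694, -0.2454, 0.0011], 'wrist_force': [-0.6763, -1.0137, 5.069], 'moment': [-0.1642, 0.0037, -0.0408], 'finger_gap': 0.0111, 'gripper_force': 61.3332}
```

jog_arm:
  moves:
    - [[0, 0, 0, 2, 255], [0, 0, 0, 2, 255], [0, 0, 0, 2, 255], [0, 0, 0, 2, 255], [0, 0, 0, 1, 255], [0, 0, 0, 0, 255]]

```text
clock: 11.42
tool_pos: [0.4987, -0.0108, 0.0738]
tool_rot: [0.0, 0.947, -0.321, 0.001]
wrist_force: [-1.5, -1.5, 6.0]
finger_gap: 0.0113
gripper_force: 61.4
```

```bash
python3 -c "
from h import *;print(st())"
```

```text
{'clock': 11.4167, 'joints': [-0.0753, 0.4129, -0.0347, 2.0999, 0.0251, 0.6279, -2.3518], 'tool_pos': [0.4987, -0.0108, 0.0738], 'tool_rot': [0.0001, 0.9471, -0.321, 0.0007], 'wrist_force': [-1.464, -1.4823, 6.0469], 'moment': [-0.3983, 0.0987, 0.0482], 'finger_gap': 0.0113, 'gripper_force': 61.3785}
```

jog_arm:
  moves:
    - [[0, 0, 0, 1, 255], [0, 0, 0, 1, 255], [0, 0, 0, 0, 255]]

```text
clock: 11.67
tool_pos: [0.4983, -0.0113, 0.0737]
tool_rot: [0.0, 0.941, -0.338, 0.0]
wrist_force: [-1.5, -2.8, 6.7]
finger_gap: 0.0109
gripper_force: 61.4
```

```bash
python3 -c "
from h import *;print(st())"
```

```text
{'clock': 11.6667, 'joints': [-0.0821, 0.4128, -0.0257, 2.1009, 0.0195, 0.6279, -2.3809], 'tool_pos': [0.4983, -0.0113, 0.0737], 'tool_rot': [0.0004, 0.9413, -0.3376, 0.0004], 'wrist_force': [-1.4833, -2.7604, 6.6579], 'moment': [-0.5481, 0.3487, 0.1454], 'finger_gap': 0.0109, 'gripper_force': 61.4102}
```

jog_arm:
  moves:
    - [[0, 0, 0, 1, 255], [0, 0, 0, 0.5, 255], [0, 0, 0, 0, 255], [0, 0, 0, 0, 255]]

```text
clock: 12.0
tool_pos: [0.498, -0.0115, 0.0736]
tool_rot: [0.001, 0.937, -0.349, 0.0]
wrist_force: [-0.8, -3.3, 6.4]
finger_gap: 0.0108
gripper_force: 61.5
```

```bash
python3 -c "
from h import *;print(st())"
```

```text
{'clock': 12.0, 'joints': [-0.0873, 0.4127, -0.0192, 2.1015, 0.0154, 0.6278, -2.402], 'tool_pos': [0.498, -0.0115, 0.0736], 'tool_rot': [0.0007, 0.937, -0.3494, 0.0002], 'wrist_force': [-0.8236, -3.2634, 6.3544], 'moment': [-0.6767, 0.408, 0.2425], 'finger_gap': 0.0108, 'gripper_force': 61.4586}
```

jog_arm:
  moves:
    - [[0, 0, 0, 1, 255], [0, 0, 0, 1, 255], [0, 0, 0, 0, 255], [0, 0, 0, 0, 255]]

```text
clock: 12.33
tool_pos: [0.4979, -0.0115, 0.0736]
tool_rot: [0.001, 0.931, -0.365, 0.0]
wrist_force: [-3.0, -3.9, 6.2]
finger_gap: 0.0106
gripper_force: 62.0
```

```bash
python3 -c "
from h import *;print(st())"
```

```text
{'clock': 12.3333, 'joints': [-0.0946, 0.4127, -0.0106, 2.102, 0.0102, 0.6274, -2.4305], 'tool_pos': [0.4979, -0.0115, 0.0736], 'tool_rot': [0.0009, 0.931, -0.3649, 0.0002], 'wrist_force': [-3.0444, -3.8526, 6.2035], 'moment': [-0.8076, 0.4274, 0.7159], 'finger_gap': 0.0106, 'gripper_force': 62.0253}
```

The moment jumps to 0.7 N·m, so this is the hard stop. I back off slightly to unload it and ease up.

jog_arm:
  moves:
    - [[0, 0, 0, -2, 255], [0, 0, 0, -2, 255], [0, 0, 0, 0, 255], [0, 0, -0.1, 0, 255], [0, 0, -0.1, 0, 255], [0, 0, -0.1, 0, 255], [0, 0, 0, 0, 255], [0, 0, 0, 0, 255]]

```text
clock: 13.0
tool_pos: [0.4981, -0.0112, 0.0765]
tool_rot: [0.0, 0.943, -0.333, 0.0]
wrist_force: [-0.9, -3.4, 5.7]
finger_gap: 0.0111
gripper_force: 61.2
```

```bash
python3 -c "
from h import *;print(st())"
```

```text
{'clock': 13.0, 'joints': [-0.08, 0.4078, -0.0284, 2.0994, 0.0204, 0.6346, -2.3726], 'tool_pos': [0.4981, -0.0112, 0.0765], 'tool_rot': [0.0004, 0.9429, -0.3332, 0.0002], 'wrist_force': [-0.947, -3.396, 5.6803], 'moment': [-1.0191, 0.2736, 0.0123], 'finger_gap': 0.0111, 'gripper_force': 61.1961}
```

jog_arm:
  moves:
    - [[0, 0, -0.1, 0, 255], [0, 0, -0.1, 0, 255], [0, 0, 0, 0, 255], [0, 0, 0, 0, 255]]

```text
clock: 13.33
tool_pos: [0.498, -0.011, 0.0784]
tool_rot: [0.0, 0.943, -0.333, 0.0]
wrist_force: [-1.1, -4.7, 3.0]
finger_gap: 0.011
gripper_force: 60.8
```

```bash
python3 -c "
from h import *;print(st())"
```

```text
{'clock': 13.3333, 'joints': [-0.0801, 0.4046, -0.0286, 2.0984, 0.02, 0.639, -2.3724], 'tool_pos': [0.498, -0.011, 0.0784], 'tool_rot': [0.0003, 0.9429, -0.3331, 0.0001], 'wrist_force': [-1.0581, -4.7138, 3.04], 'moment': [-1.3593, 0.0743, 0.0286], 'finger_gap': 0.011, 'gripper_force': 60.8275}
```

jog_arm:
  moves:
    - [[0.05, 0.05, -0.05, 0, 255], [0, 0, -0.05, 0, 255], [0, 0, 0, 0, 255], [0, 0, 0, 0, 255]]

```text
clock: 13.67
tool_pos: [0.498, -0.011, 0.0794]
tool_rot: [0.0, 0.943, -0.333, -0.0]
wrist_force: [-1.2, -3.6, 0.6]
finger_gap: 0.011
gripper_force: 60.6
```

```bash
python3 -c "
from h import *;print(st())"
```

```text
{'clock': 13.6667, 'joints': [-0.079, 0.4031, -0.0293, 2.0977, 0.0193, 0.6413, -2.3709], 'tool_pos': [0.498, -0.011, 0.0794], 'tool_rot': [0.0001, 0.943, -0.3329, -0.0001], 'wrist_force': [-1.181, -3.6176, 0.6125], 'moment': [-0.9871, 0.0418, 0.0314], 'finger_gap': 0.011, 'gripper_force': 60.6031}
```

jog_arm:
  moves:
    - [[0, 0, 0, 0, 255], [0, 0, 0, 0, 255]]
  grip_force: 20

```text
clock: 13.83
tool_pos: [0.4981, -0.011, 0.0794]
tool_rot: [0.0, 0.943, -0.333, -0.0]
wrist_force: [-0.7, -3.1, 0.2]
finger_gap: 0.0111
gripper_force: 60.6
```

jog_arm:
  moves:
    - [[0, 0, 0, 0, 210], [0, 0, 0, 0, 200], [0, 0, 0, 0, 180], [0, 0, 0, 0, 150], [0, 0, 0, 0, 120], [0, 0, 0, 0, 120], [0, 0, 0, 0, 120]]

```text
clock: 14.42
tool_pos: [0.4982, -0.0109, 0.0795]
tool_rot: [-0.0, 0.943, -0.333, 0.0]
wrist_force: [0.6, 0.1, -0.4]
finger_gap: 0.0446
gripper_force: 0.0
```

jog_arm:
  moves:
    - [[0, 0, -0.5, 0, 120], [0, 0, -1.5, 0, 120], [0, 0, -2.5, 0, 120], [0, 0, -3, 0, 120], [0, 0, -3, 0, 120], [0, 0, -3, 0, 120], [0, 0, 0, 0, 120], [0, 0, 0, 0, 120]]

```text
clock: 15.08
tool_pos: [0.4994, -0.011, 0.2166]
tool_rot: [-0.001, 0.943, -0.333, 0.002]
wrist_force: [-0.0, 0.4, -0.8]
finger_gap: 0.0452
gripper_force: 0.0
```

```bash
python3 - <<'E'
from h import *
print(st())
out=[]
for n in("wrist","side","top"):
    img,d,w,K,V=pts(n)
    m=(img.max(2)<75)&(np.hypot(w[...,0]-.4977,w[...,1]+.011)<.024)&(w[...,2]>.095)&(w[...,2]<.115)&(d>0)
    t=w[m]
    if len(t)>30: print(n,len(t),"ztop",np.median(t[:,2]).round(4),cv2.minAreaRect((t[:,:2]*1000).astype(np.float32)))
    if n=="wrist": out.append(cv2.resize(img,(400,300)))
    if n=="side": out.append(cv2.resize(img[60:240,110:350],(400,300)))
cv2.imwrite("pics/f.png",np.hstack(out))
E
```

```text
{'clock': 15.0833, 'joints': [-0.0797, 0.204, -0.0266, 1.9852, 0.0067, 0.9481, -2.3594], 'tool_pos': [0.4994, -0.011, 0.2166], 'tool_rot': [-0.0009, 0.9429, -0.333, 0.002], 'wrist_force': [-0.0392, 0.391, -0.8222], 'moment': [-0.0054, 0.0378, -0.0139], 'finger_gap': 0.0452, 'gripper_force': 0.0}
wrist 615 ztop 0.1041 ((498.3776550292969, -10.171024322509766), (11.803138732910156, 35.0759391784668), 51.17374801635742)
side 152 ztop 0.1043 ((497.57110595703125, -14.025400161743164), (15.582443237304688, 35.953819274902344), 60.60780715942383)
top 121 ztop 0.1055 ((499.8368225097656, -12.720022201538086), (12.141512870788574, 28.245071411132812), 50.950496673583984)
```

View pics/f.png

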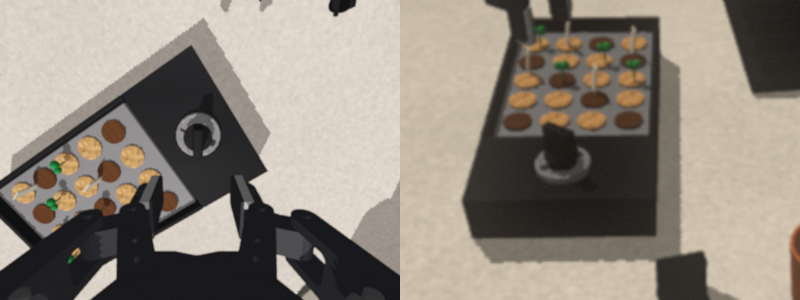

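The final view shows the cartridge seated in the port at (199,135) in the wrist view, with its top at about 105 mm. That is the locked height, with the bar at about -39° yaw. The gripper is clear.

```bash
python3 -c "
from station import ticket;print(ticket.sign_off())"
```

```text
the job is handed in; nothing more can be done
None
```

The mid-sized cartridge is locked in the port: I felt for the slots, pushed it in, twisted it clockwise to the stop, let it spring up to its 14 mm locked depth and released it, and the job is handed in; the sign-off returned no verdict.

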